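# Gauge two hanging driver sleeves and sort them

### The job

Two sleeves that look the same hang on the hook stand: lift them off their hooks and find out with the gauge pin which one fits. Leave the one that slips right down over the pin standing there, fully home on the flange, and stand the other one upright on the floor of the grey reject tray. Set them down rather than dropping them, leave the other things where they are, and let go of everything.

Things in the scene. Friction and masses are not known exactly. Their poses are not given: they have to be found in the camera images.
- sleeve_a: Steel driver sleeve, 150 mm tall, 0.4 kg. Origin: centre of its open lower end. Up its z axis: tube 50 mm across, 0 to 60 mm (blind bore 60 mm deep); cap to 66; two handle legs with a 26 mm wide window between them, 66 to 104; cross bar 42 mm wide (y) to 112; grip tab to 150. Handle 10 mm thick (x). Hangs by the cross bar on a hook running along x through the window.
- sleeve_b: Second sleeve, outwardly the same as sleeve_a in every measure; origin and axes alike. One of the two has a 33 mm bore, the other 22 mm; only trying them on the gauge pin tells which.
- sleeve_a_tab (a point): Centre of sleeve_a's grip tab, 131 mm above its origin; tab 10 mm thick (x), 32 mm wide (y), 38 mm tall (z).
- sleeve_b_tab (a point): The same point on sleeve_b.
- stand: Fixed dark steel stand, 400 mm wide (y), three hooks. Origin: on the table under its cross plate (0 to 8 mm behind, top 150 mm up); its -x axis is the way the hooks point, roughly to the robot. Base 12 mm thick, from 50 mm before to 60 mm behind the origin. Two hooks carry the sleeves, the third the clamp plate, in any order.
- hook0 (a point): Point on the upper face of the stand's hook at y = -120 mm of the stand, 45 mm before the cross plate, 150 mm above the table. Hook: flat strip 14 mm wide, 6 mm thick, reaching 85 mm before the plate; its last 5 mm is a lip that rises 10 mm above the strip. A sleeve must rise more than 10 and less than 32 mm, then go forward off it.
- hook1 (a point): The same point on the middle hook.
- hook2 (a point): The same point on the hook at y = +120 mm of the stand.
- gauge_seat (a point): Fixed gauge pin: centre of its flange's upper face, 12 mm above the table; flange 90 mm across. The steel pin, 30 mm across, rises 50 mm from here, the last 18 mm a cone narrowing to 12 mm. The 33 mm bore slips down until the sleeve stands on the flange (sleeve origin at this point); the 22 mm bore jams on the cone about 40 mm higher.
- tray: Fixed open grey plastic reject tray, 130 mm (x) by 220 mm (y), 40 mm high, walls and floor 5 mm; origin at the centre of its underside. A nut lies in it.
- nut: Round dark steel nut, 52 mm across, 28 mm high, lying in the tray somewhere along its length; leave it. Origin at the centre of its underside.
- clamp_plate: Flat dark steel plate hung on one of the hooks, 60 mm wide, 8 mm thick, 112 mm tall; leave it hanging. Origin at the middle of its lower edge.
- lamp: Black inspection lamp standing upright, foot 56 mm across, body 26 by 38 mm, 190 mm tall; leave it. Origin at the centre of its foot.
- tape: Roll of tan tape lying flat, 76 mm across, 24 mm high; leave it. Origin at the centre of its underside.
- carton: Small cardboard box, 90 by 120 by 70 mm high; leave it. Origin at the centre of its underside.
- link_arm: Square steel bar 160 mm long (x), 25 mm thick, with an aluminium boss 45 mm high on top near one end; leave it. Origin at the centre of its underside.
There are look-alikes about, which are no part of the job. Leave any purple look-alike of the sleeve_b alone.

How it is judged (in metres and radians):
At the end, for the whole second after the job is handed in: The one sleeve that fits (33 mm bore) stands on the gauge flange (within 4 mm of fully home, 5 mm of centred, under 0.08 rad of tilt); the other stands upright (under 0.12 rad) on the floor of the reject tray; both at rest and released (((horizontal distance between sleeve_a and gauge_seat below 0.005 m and z of sleeve_a in the frame of gauge_seat between -0.004 and 0.004 m and angle between sleeve_a's own z axis and vertical below 0.08 rad and x of sleeve_b in the frame of tray between -0.06 and 0.06 m and y of sleeve_b in the frame of tray between -0.105 and 0.105 m and z of sleeve_b in the frame of tray between 0 and 0.01 m and angle between sleeve_b's own z axis and vertical below 0.12 rad) or (horizontal distance between sleeve_b and gauge_seat below 0.005 m and z of sleeve_b in the frame of gauge_seat between -0.004 and 0.004 m and angle between sleeve_b's own z axis and vertical below 0.08 rad and x of sleeve_a in the frame of tray between -0.06 and 0.06 m and y of sleeve_a in the frame of tray between -0.105 and 0.105 m and z of sleeve_a in the frame of tray between 0 and 0.01 m and angle between sleeve_a's own z axis and vertical below 0.12 rad)) and linear speed of each of sleeve_a, sleeve_b below 0.02 m/s); the robot touches nothing.
It fails at once if one of the clamp plate / lamp / tape is moved more than 30 mm or tipped over (distance of any of clamp_plate, lamp, tape from where it was at the start of the episode above 0.03 m or angle between any of clamp_plate, lamp, tape's own z axis and vertical above 0.5 rad).
It fails at once if one of the carton / link arm / nut is moved more than 30 mm or tipped over (distance of any of carton, link_arm, nut from where it was at the start of the episode above 0.03 m or angle between any of carton, link_arm, nut's own z axis and vertical above 0.5 rad).
It fails at once if sleeve_a is dropped: it moves faster than 0.6 m/s out of the fingers (linear speed of sleeve_a above 0.6 m/s and contact force between the fingers and sleeve_a below 0.05 N).
It fails at once if sleeve_b is dropped: it moves faster than 0.6 m/s out of the fingers (linear speed of sleeve_b above 0.6 m/s and contact force between the fingers and sleeve_b below 0.05 N).
It also fails if it takes over 72 s, if anything falls off the work surface, if the arm or the gripper's body presses on something with over 40 N, if the wrist force passes 120 N, or if a joint passes its speed limit or range.

### The arm

A 6-joint arm with a two-finger parallel gripper is mounted at the origin on the work surface. World frame = base frame: x ahead of the robot, y to its left, z up, the work surface at z = 0. Lengths are in m, angles in degrees, forces in N, time in s.
With the tool pointing down it reaches from about 0.4 to 0.825 m from the base axis. Payload 7 kg.
Tool frame: the origin (TCP) lies on the centre line of the jaws, within the pads' length; the fingertips stand 19 mm ahead of it and the grasp point (between the pads) is the TCP (r.tips_ahead is the distance from the TCP to the fingertips, in m); z points along the fingers, y is the line along which they close (so a half turn about z gives the same grasp; the last joint's range is limited). The gripper opens to 88 mm and grips with 3 to 60 N. Pads are 19 mm wide; open, the fingers measure 130 mm over their backs; the gripper's body (78 mm by 193 mm) begins 47 mm behind the grasp point.
Start: joints at [-53.279, 20.546, 0.682, 0, -70.136, -16.507], TCP at [0.233, -0.633, 0.246] pointing down, gripper open.
Joint ranges: [-176.03, 176.03], [-82.01, 121.73], [-58.28, 71.71], [-173.87, 95.51], [-174.79, -0.11], [-173.66, 173.66]. Speed limits (degrees/s): [136.94, 136.94, 172.46, 180, 180, 180].

### API

Orientations are given as [roll, pitch, yaw] about the fixed x, y, z axes, in that order (R = Rz(yaw) Ry(pitch) Rx(roll)).
In Python, from plant import r, viewer, close_job gives the robot as it stands. The module is installed in compiled form; this text tells all that it offers.
- The arm moves only by the tool arm_command, never from a script. Its arguments are lists of equal length, an entry for each row: "travel": the shift along the world's x, y, z scaled (see below), a list of three; "delta_rot": the turn, a rotation vector about the world's x, y, z scaled (see below), a list of three. In form: {"travel": [[dx, dy, dz], ...], "delta_rot": [[rx, ry, rz], ...]}. A call has 1 to 20 rows; each row is the pose to reach, as a shift and turn from the pose commanded when the call began; what a row does not reach only later rows make up. The controller multiplies each number of a shift by 0.5 m and each number of a turn by 90 degrees. A row lasts 1/8 s, in which the tool goes at most 62.5 mm and 10.7 degrees, less where a joint would pass 70% of its speed; a pose out of reach is approached as far as the arm can. A call with a number of a shift or a turn outside -1 to 1 is refused whole. A call with a gripper value outside its range is refused whole. "grip" is the opening, from 0 (shut) to 1 (fully open), set as the call begins (left out, the last holds). The fingers move at their own pace and stop on an object; "newtons" is the grip in N (left out, the last holds). Time passes only in rows, so rows that repeat a pose let the fingers close. It gives the time, the measured TCP pose, the force, the opening and the grip force at its end, in the units of the state.
- r.get_state(): the state, without advancing time (a new reading comes with each control period).
- viewer.capture(name): name is "scene" or "side" or "wrist"; returns a dict with "img" (384x512x3 uint8, red, green, blue), "camera_matrix" (3x3 intrinsics, pixels), "distortion" ([k1, k2, p1, p2, k3] as OpenCV has them; the pictures are not rectified), "R" (3x3) and "t" (3): a world point X has camera coordinates R X + t; the wrist camera has in their place "mount" (4x4, takes a point from camera to tool coordinates, whose origin is the TCP and whose axes are the flange's). Camera axes: x right, y down, z forward; pixel columns grow to the right and rows downward; lengths in m; the calibration is good to about 2 mm. A picture is of the moment at which its call begins: read the wrist's pose just before it. There is no depth.
- close_job(): hands the job in; it is judged then, once.
The state is a dict: "time_s": time; "joints": joint angles; "qd": joint speeds; "joint_torque": joint torques, N m; "tcp_pos": TCP position; "eef_rot": TCP orientation; "contact_force": force on the tool from outside, world axes, zero at the start; "moment": the same for the moment, N m; "gripper_width": finger opening in m; "gripper_force": force on a finger pad.
Only numpy, scipy, OpenCV 4.12 (cv2) and the standard library are available. Lean on these libraries where they do the work, as an engineer would, in place of code of your own. Each camera call takes 0.05 s, during which the arm holds its last target. There are 200 camera calls.

## Working session

There is one attempt and no reset: what is moved stays moved. The work goes in short steps, Python scripts to look and compute and a tool call to move; the robot and the scene stay as the last step left them, time stands still between calls to the robot, and variables do not carry over. Pictures are saved under pics/ and viewed, at most 10 in all, crops included, and the job is handed in when it is done.

Besides the shell and the picture viewer there is one more tool, called after "Call:" by a JSON object that holds its "name" and its "arguments", one argument or row to a line. arm_command: Moves the arm, as the interface text tells. Shifts and turns lie within -1 to 1; 1 stands for 0.5 m of shift or 90 degrees of turn. Its arguments: {"type":"object","properties":{"travel":{"type":"array"},"delta_rot":{"type":"array"},"grip":{"type":"number"},"newtons":{"type":"number"}},"required":["travel","delta_rot"]}

```bash
mkdir -p pics
cat > h.py <<'E'
import numpy as np, cv2, pickle
from plant import r, viewer
def cap(n):
    s=r.get_state(); c=viewer.capture(n); c['s']=s
    pickle.dump(c,open(n+'.pkl','wb')); return c
def load(n): return pickle.load(open(n+'.pkl','rb'))
def ray(c,uv):
    p=cv2.undistortPoints(np.array([[uv]],float),c['camera_matrix'],np.array(c['distortion']))[0,0]
    d=np.array([p[0],p[1],1.]); R=np.array(c['R']); t=np.array(c['t'])
    return -R.T@t, R.T@d
def onz(c,uv,z):
    o,d=ray(c,uv); return o+d*(z-o[2])/d[2]
def tri(c1,u1,c2,u2):
    o1,d1=ray(c1,u1);o2,d2=ray(c2,u2)
    k=np.linalg.lstsq(np.stack([d1,-d2],1),o2-o1,rcond=None)[0]
    a=o1+k[0]*d1;b=o2+k[1]*d2
    return (a+b)/2,np.linalg.norm(a-b)
def proj(c,X):
    return cv2.projectPoints(np.array(X,float).reshape(-1,3),cv2.Rodrigues(np.array(c['R']))[0],np.array(c['t'],float),c['camera_matrix'],np.array(c['distortion']))[0][:,0]
E
python3 - <<'E'
from h import *
for n in('scene','side'):
    c=cap(n); print(n,-np.array(c['R']).T@c['t'],np.array(c['R'])[2]); cv2.imwrite(f'pics/{n}0.png',cv2.resize(c['img'][:,:,::-1],(800,600),interpolation=cv2.INTER_CUBIC))
print(r.get_state())
E
```

```text
scene [ 1.13345626 -0.7312025   0.89949853] [-0.48831472  0.58036292 -0.6517113 ]
side [-0.02253066  0.98397246  0.95998599] [ 0.41477261 -0.69977245 -0.58162032]
{'time_s': 0.1, 'joints': array([-5.32786991e+01,  2.05882536e+01,  6.38276079e-01, -1.77136464e-02,
       -7.01352849e+01, -1.65056701e+01]), 'qd': array([ 0.06072754, -0.13385747,  0.14369714,  0.14645357, -0.08249749,
       -0.0818848 ]), 'joint_torque': array([-2.41946298e-03, -5.84163380e+01,  2.93753332e+01,  7.01557606e+00,
        1.01851291e-02, -3.82540532e-05]), 'tcp_pos': array([ 0.23306914, -0.63304613,  0.24470034]), 'eef_rot': array([ 1.79913520e+02, -8.25965314e-03, -1.59790394e+02]), 'contact_force': array([-0.7128206 ,  0.04253253, -0.42146977]), 'moment': array([ 0.00788461, -0.01141798, -0.01724139]), 'gripper_force': 0.0, 'gripper_width': 0.08749862129761438}
```

View pics/scene0.png

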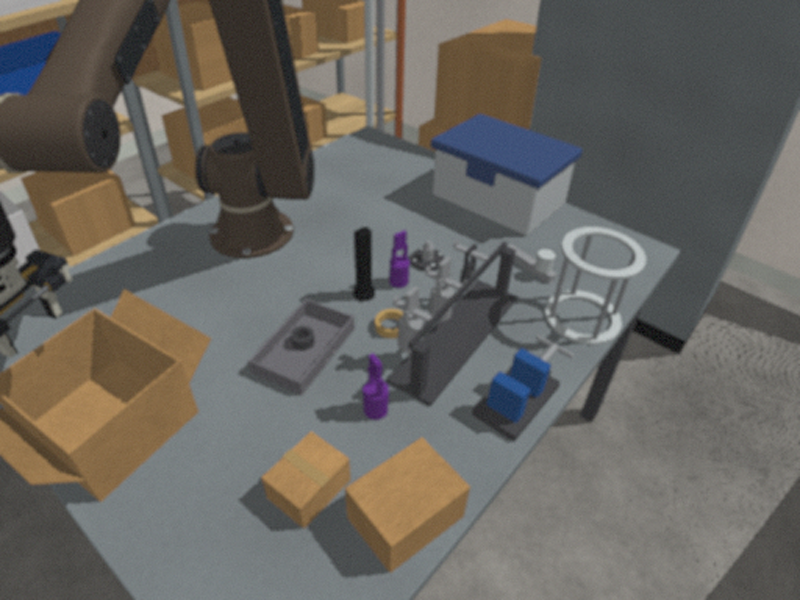

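View pics/side0.png

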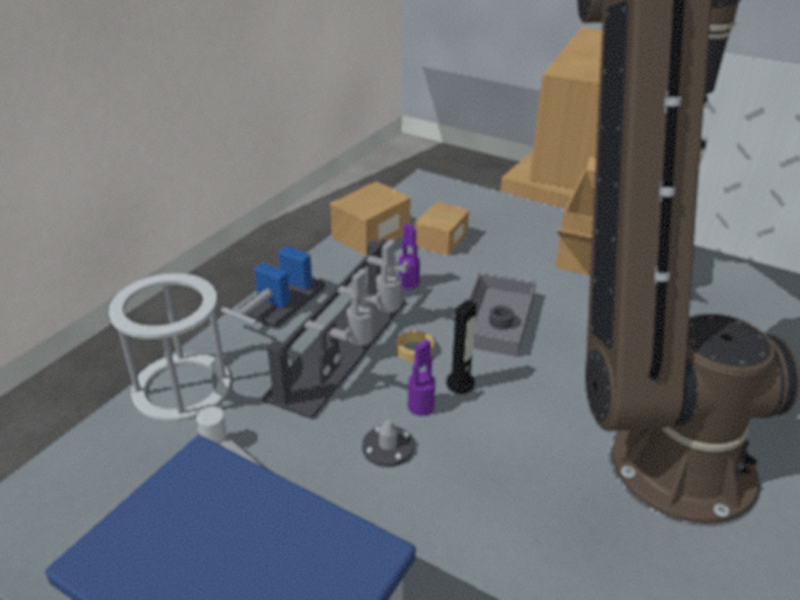

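Two bright steel sleeves hang on hooks: the first is at scene (445,280) / side (360,310), the second at scene (412,325) / side (390,275). They are grey and hanging, as described. The purple standing ones at scene (400,260) and (375,390) are look-alikes. Next I'll check them in enlarged crops.

Run:
```python
from h import *
for n,x,y,w,h in(('scene',220,138,130,98),('side',165,145,190,150)):
    im=load(n)['img'][y:y+h,x:x+w,::-1]; k=6 if n=='scene' else 4
    im=cv2.resize(im,None,fx=k,fy=k,interpolation=cv2.INTER_CUBIC)
    for i in range(0,w,10): cv2.putText(im,str(x+i),(i*k,8),0,.3,(0,255,255)); im[:14 if i%50 else 20,i*k]=(0,255,255)
    for i in range(0,h,10): cv2.putText(im,str(y+i),(0,i*k+4),0,.3,(0,255,255)); im[i*k,:6]=(0,255,255)
    cv2.imwrite(f'pics/{n}1.png',im)
```

```text
(no output)
```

View pics/scene1.png

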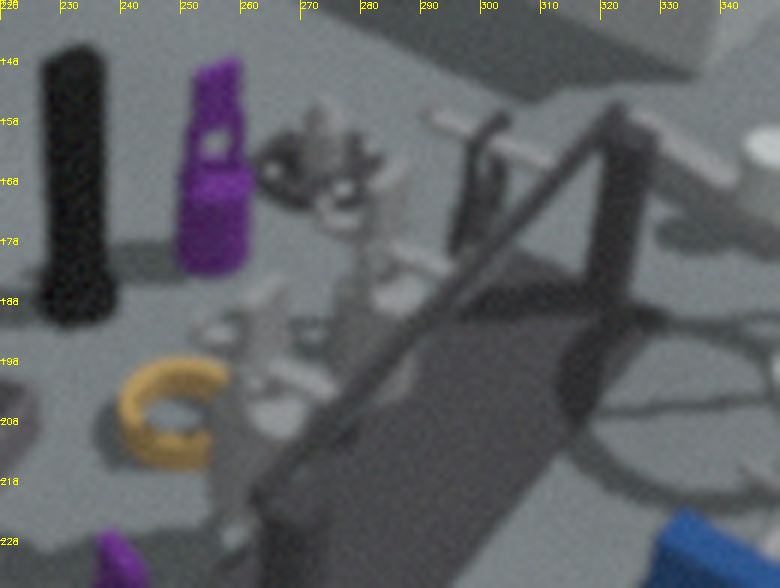

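View pics/side1.png

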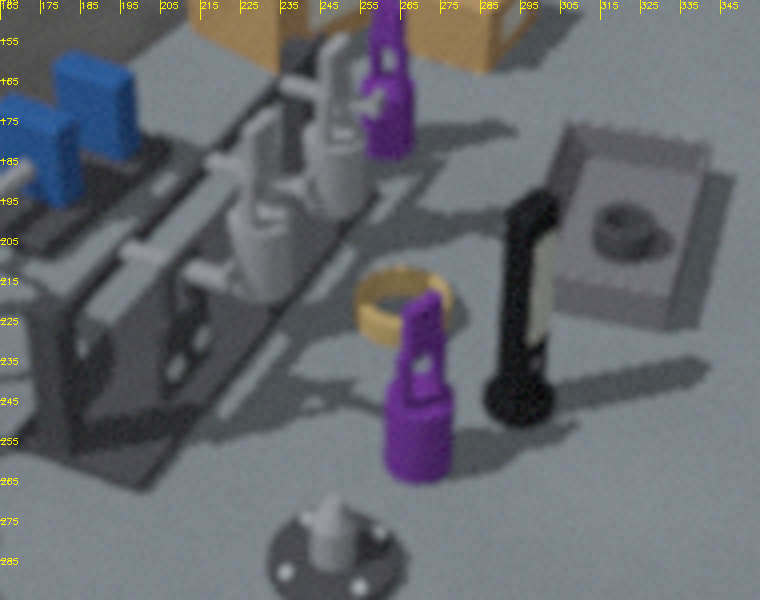

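Both crops show the two grey sleeves on the middle hook and the near (-y) hook. The clamp plate is on the far hook at scene (300,170), and the gauge is at scene (273,165) / side (248,283). The purple look-alikes stand on the table. Next I'll triangulate.

Run:
```python
from h import *
np.set_printoptions(precision=4,suppress=True)
a=load('scene');b=load('side')
L={'plateL':((322.8,155.5),(173,220),.15),'plateR':((263,219.7),(239,155),.15),
'tab1top':((285.5,164.5),(230.7,172.5),.196),'tab0top':((265,185),(249.5,153.7),.196),'pin':((274,154.5),(248,269.5),.062),
'lampTop':((233,147),(299,194),.19),'tape':((250,207),(266,222),.0)}
for k,(u,v,z) in L.items(): print(k,*tri(a,u,b,v),onz(a,u,z)[:2],onz(b,v,z)[:2])
# hook ends (lip top z=.16)
for k,u,z in(('hk0tip',(258.5,170.5),.155),('hk1tip',(238.5,191),.155),('hk2tip',(222,214),.155)):print(k,onz(b,u,z))
# tray rim corners z=.04, side
for u in((307,176),(342,181.5),(332,227),(302,220)):print('tray',onz(b,u,.04))
for u in((322,201),):print('nut',onz(b,u,.028))
print('purple',onz(b,(269.5,262),0),onz(b,(263,184),0),'lampfoot',onz(b,(295,246),0))
for u in((308,306),(353,331),(299,388),(248,358)):print('trayscene',onz(a,np.array(u)/1.5625,.04))
```

```text
plateL [0.6615 0.245  0.1498] 0.018760837919229625 [0.6551 0.2373] [0.6705 0.2487]
plateR [ 0.6991 -0.142   0.1426] 0.019233347686833005 [ 0.6953 -0.1528] [ 0.7    -0.1258]
tab1top [0.6231 0.0428 0.2034] 0.005743046876605103 [0.62   0.0528] [0.627 0.032]
tab0top [ 0.6346 -0.0776  0.2005] 0.007525291685895423 [ 0.6347 -0.0715] [ 0.6355 -0.0863]
pin [0.4477 0.2256 0.0614] 0.0003165130835823612 [0.4481 0.2248] [0.4475 0.2263]
lampTop [0.4151 0.0178 0.1901] 0.0067069578118538935 [0.4185 0.0189] [0.4129 0.0149]
tape [ 0.5372 -0.0253  0.008 ] 0.0007317222853540117 [ 0.5321 -0.0188] [ 0.5416 -0.0341]
hk0tip [ 0.595  -0.0736  0.155 ]
hk1tip [0.589 0.05  0.155]
hk2tip [0.5694 0.1635 0.155 ]
tray [ 0.522  -0.2836  0.04  ]
tray [ 0.4051 -0.3163  0.04  ]
tray [ 0.3372 -0.0754  0.04  ]
tray [ 0.4289 -0.0578  0.04  ]
nut [ 0.4229 -0.1938  0.028 ]
purple [0.4432 0.1163 0.    ] [ 0.6559 -0.211   0.    ] lampfoot [ 0.4117  0.0178 -0.    ]
trayscene [ 0.3802 -0.1322  0.04  ]
trayscene [ 0.513  -0.1226  0.04  ]
trayscene [ 0.5434 -0.3081  0.04  ]
trayscene [ 0.4049 -0.3249  0.04  ]
```

Call:
{"name": "arm_command", "arguments": {
  "travel": [
    [0, 0, 0.12],
    [0, 0, 0.24],
    [0.1, 0.2, 0.3],
    [0.2, 0.4, 0.3],
    [0.3, 0.6, 0.3],
    [0.4, 0.8, 0.3],
    [0.4, 0.8, 0.3],
    [0.4, 0.8, 0.3],
    [0.4, 0.8, 0.3],
    [0.4, 0.8, 0.3],
    [0.4, 0.8, 0.3]
  ],
  "delta_rot": [
    [0, 0, 0.1],
    [0, 0, 0.2],
    [0, 0, 0.3],
    [0, 0, 0.4],
    [0, 0, 0.5],
    [0, 0, 0.6],
    [0, 0, 0.7],
    [0, 0, 0.8],
    [0, 0, 0.844],
    [0, 0, 0.844],
    [0, 0, 0.844]
  ],
  "grip": 1
}}

```text
time_s: 1.48
tcp_pos: [0.4334, -0.2328, 0.3954]
eef_rot: [180.0, 0.0, -83.7]
contact_force: [-0.2, -1.3, 0.8]
gripper_width: 0.0877
gripper_force: 0.0
```

```bash
cat >> h.py <<'E'
from scipy.spatial.transform import Rotation as Ro
def capw():
    c=cap('wrist'); s=c['s']; M=np.array(c['mount']); T=np.eye(4)
    T[:3,:3]=Ro.from_euler('xyz',s['eef_rot'],degrees=True).as_matrix(); T[:3,3]=s['tcp_pos']
    W=T@M; c['R']=W[:3,:3].T; c['t']=-c['R']@W[:3,3]; pickle.dump(c,open('wrist.pkl','wb')); return c
E
python3 - <<'E'
from h import *
c=capw(); cv2.imwrite('pics/w0.png',cv2.resize(c['img'][:,:,::-1],(800,600),interpolation=cv2.INTER_CUBIC)); pickle.dump(c,open('w_tray.pkl','wb'))
print(c['s']['tcp_pos'],c['s']['eef_rot'],c['s']['time_s'],c['mount'])
E
```

```text
[ 0.43343416 -0.23276008  0.39540699] [ 1.79979282e+02  4.65960532e-03 -8.37318405e+01] 1.475 [[-1.43468085e-04 -9.63117198e-01 -2.69082224e-01  7.29323710e-02]
 [ 9.99999826e-01  1.58056093e-05 -5.89748041e-04  3.58650247e-04]
 [ 5.72249489e-04 -2.69082261e-01  9.63117028e-01 -1.39566731e-01]
 [ 0.00000000e+00  0.00000000e+00  0.00000000e+00  1.00000000e+00]]
```

View pics/w0.png

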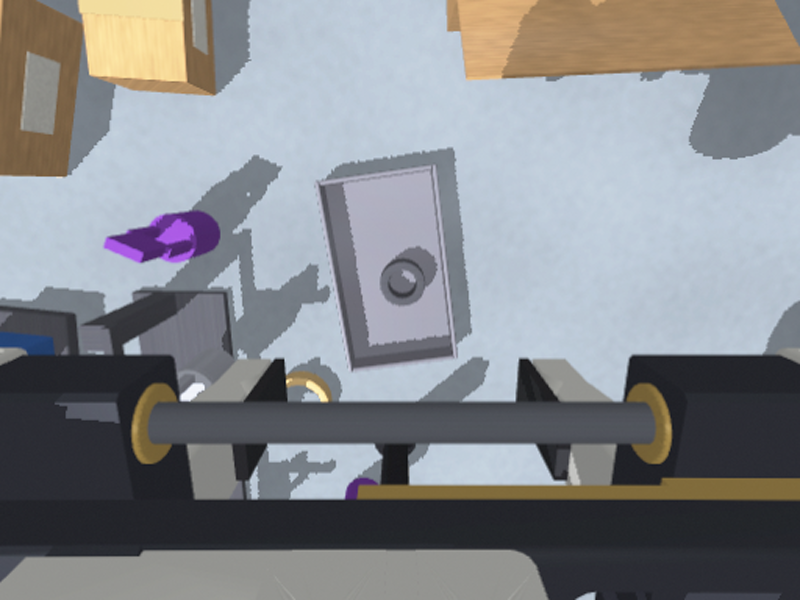

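The wrist view shows the tray rim corners at (318,183), (435,166), (456,357) and (351,369), the nut at (404,281), and a free floor towards the -y end.

Call:
{"name": "arm_command", "arguments": {
  "travel": [
    [0.03, 0.12, 0],
    [0.06, 0.24, 0],
    [0.09, 0.36, 0.02],
    [0.12, 0.48, 0.04],
    [0.15, 0.6, 0.06],
    [0.16, 0.72, 0.06],
    [0.16, 0.84, 0.06],
    [0.16, 0.9, 0.06],
    [0.16, 0.9, 0.06],
    [0.16, 0.9, 0.06]
  ],
  "delta_rot": [
    [0, 0, 0],
    [0, 0, 0],
    [0, 0, 0],
    [0, 0, 0],
    [0, 0, 0],
    [0, 0, 0],
    [0, 0, 0],
    [0, 0, 0],
    [0, 0, 0],
    [0, 0, 0]
  ]
}}

```text
time_s: 2.78
tcp_pos: [0.5137, 0.2151, 0.4254]
eef_rot: [180.0, -0.0, -83.9]
contact_force: [-0.2, 0.3, 0.3]
gripper_width: 0.0878
gripper_force: 0.0
```

Run:
```python
from h import *
np.set_printoptions(precision=4,suppress=True)
c=load('w_tray'); P=[onz(c,np.array(u)/1.5625,.04)[:2] for u in((318,183),(435,166),(456,357),(351,369))]
P=np.array(P);print(P,P.mean(0),np.linalg.norm(np.roll(P,1,0)-P,axis=1)); print('nut',onz(c,np.array((404,281))/1.5625,.028))
d=(P[3]+P[2]-P[0]-P[1])/2; print('tray yaw',np.degrees(np.arctan2(-d[0],d[1])))
c=capw(); cv2.imwrite('pics/w1.png',cv2.resize(c['img'][:,:,::-1],(800,600),interpolation=cv2.INTER_CUBIC)); pickle.dump(c,open('w_hooks.pkl','wb'))
print(c['s']['tcp_pos'],c['s']['eef_rot'],c['s']['time_s'])
```

```text
[[ 0.5281 -0.2958]
 [ 0.4077 -0.3262]
 [ 0.3556 -0.1172]
 [ 0.4768 -0.0886]] [ 0.442 -0.207] [0.2135 0.1242 0.2154 0.1245]
nut [ 0.4259 -0.1984  0.028 ]
tray yaw 13.959231519521108
[0.5137 0.2151 0.4254] [179.9772  -0.0346 -83.9262] 2.775
```

View pics/w1.png

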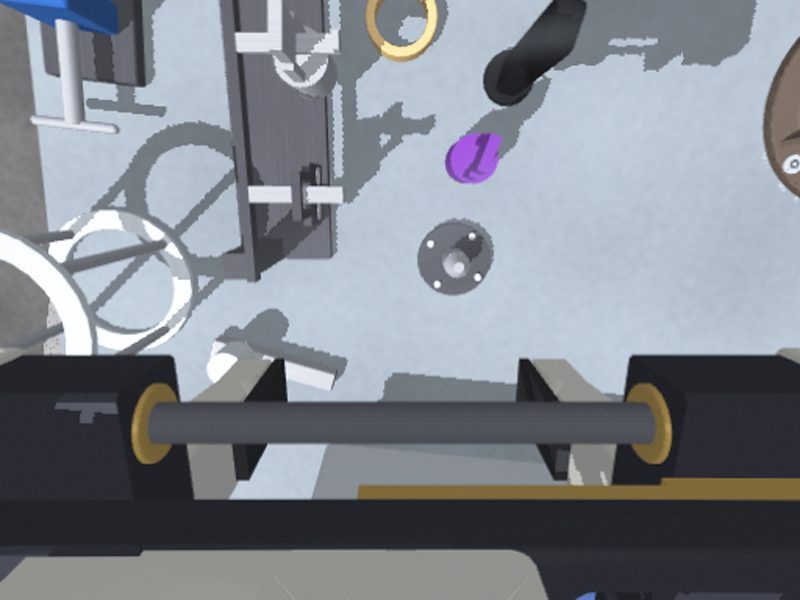

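The view shows the gauge flange at (455,257), the clamp plate on the hook at row 195, the middle sleeve on the hook at row 42 (tab near (282,25)), and the purple look-alike at (472,158).

Run:
```python
from h import *
np.set_printoptions(precision=4,suppress=True)
c=load('w_hooks'); g=cv2.cvtColor(c['img'],cv2.COLOR_RGB2GRAY)
x0,y0,x1,y1=262,136,322,192
m=((g[y0:y1,x0:x1]<135)).astype(np.uint8)
m=cv2.morphologyEx(m,cv2.MORPH_OPEN,np.ones((3,3)))
cs,_=cv2.findContours(m,cv2.RETR_EXTERNAL,cv2.CHAIN_APPROX_NONE); k=max(cs,key=cv2.contourArea)
h=cv2.convexHull(k)[:,0]+[x0,y0]
W=np.array([onz(c,u+0.0,.012)[:2] for u in h]); cc,rr=cv2.minEnclosingCircle(W.astype(np.float32)); print('flange',cc,rr,len(h))
e=cv2.fitEllipse(k); print(e[0][0]+x0,e[0][1]+y0,e[1],onz(c,(e[0][0]+x0,e[0][1]+y0),.012))
f=lambda u,z:onz(c,np.array(u)/1.5625,z)
print('pin top',f((456,263),.062))
print('hook2 tip/root',f((343,195),.155),f((248,193),.15),'hook1',f((340,43),.155),f((237,42),.15))
print('plate front edge',f((240,30),.15),f((258,278),.15),'back',f((250,281),.15))
a=load('scene');b=load('side')
print('pin proj scene/side for cand',proj(a,[*cc,.062]),proj(b,[*cc,.062]))
```

```text
flange (0.4456591010093689, 0.22142839431762695) 0.04786228388547897 29
291.5809097290039 163.46187210083008 (42.83949279785156, 48.777687072753906) [0.4453 0.2203 0.012 ]
pin top [0.4505 0.2217 0.062 ]
hook2 tip/root [0.5708 0.1578 0.155 ] [0.6555 0.1652 0.15  ] hook1 [0.5816 0.0394 0.155 ] [0.666  0.0465 0.15  ]
plate front edge [0.6636 0.0375 0.15  ] [0.6451 0.2415 0.15  ] back [0.6525 0.2452 0.15  ]
pin proj scene/side for cand [[272.9978 154.6303]] [[249.5646 268.6429]]
```

Call:
{"name": "arm_command", "arguments": {
  "travel": [
    [-0.04, 0.02, -0.11],
    [-0.08, 0.04, -0.22],
    [-0.128, 0.05, -0.33],
    [-0.128, 0.05, -0.35],
    [-0.128, 0.05, -0.35],
    [-0.128, 0.05, -0.35]
  ],
  "delta_rot": [
    [0, 0, -0.012],
    [0, 0, -0.012],
    [0, 0, -0.012],
    [0, 0, -0.012],
    [0, 0, -0.012],
    [0, 0, -0.012]
  ]
}}

```text
time_s: 3.58
tcp_pos: [0.4508, 0.2419, 0.2525]
eef_rot: [-179.8, 0.1, -85.0]
contact_force: [-0.2, 0.4, 0.3]
gripper_width: 0.0877
gripper_force: 0.0
```

Run:
```python
from h import *
c=capw(); pickle.dump(c,open('w_g.pkl','wb'))
im=c['img'][0:300,:,::-1]
cv2.imwrite('pics/w2.png',cv2.resize(im[:,130:410],None,fx=2,fy=2,interpolation=cv2.INTER_CUBIC))
print(c['s']['tcp_pos'],c['s']['eef_rot'],c['s']['time_s'])
```

```text
[0.45075865 0.24187052 0.25252805] [-1.79841028e+02  1.02250808e-01 -8.49568145e+01] 3.575
```

View pics/w2.png

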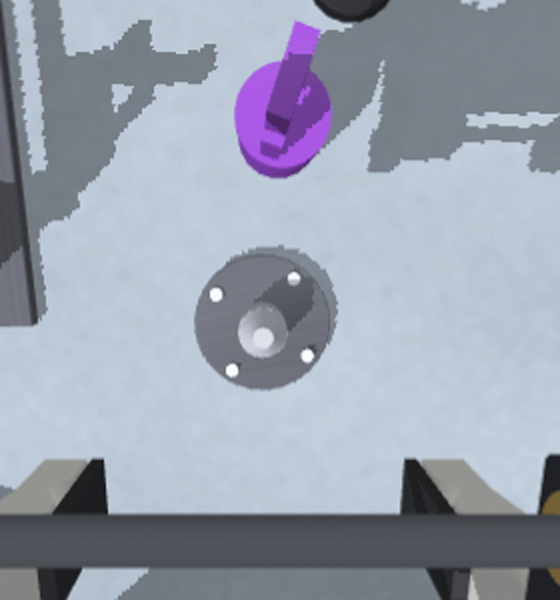

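The gauge is at crop (262,322), with the pin tip at (263,338), bolts at (217,294), (294,278), (308,356) and (232,370), and the purple look-alike at (283,110).

Run:
```python
from h import *
np.set_printoptions(precision=4,suppress=True)
c=load('w_g'); f=lambda u,z:onz(c,(np.array(u,float)/2)+[130,0]-.25,z)
im=c['img'].astype(int); g=im.sum(2)/3; x0,y0=220,120
sub=g[y0:205,x0:305]; colr=im[y0:205,x0:305,2]-im[y0:205,x0:305,0]
m=(sub<125).astype(np.uint8); m=cv2.morphologyEx(m,cv2.MORPH_OPEN,np.ones((3,3)))
print('tip',f((263,338),.062))
B=np.array([f(u,.014)[:2] for u in((217,294),(294,278),(308,356),(232,370))]); print('bolts',B.mean(0),np.linalg.norm(B-B.mean(0),axis=1))
E=[(195,322),(330,322),(262,254),(262,389)]
F=np.array([f(u,.012)[:2] for u in E]);print(F,(F[0]+F[1])/2,(F[2]+F[3])/2)
# tip bright centroid
t=(g[155:180,248:276]>200).astype(np.uint8);n,l,s,ce=cv2.connectedComponentsWithStats(t);i=1+np.argmax(s[1:,4]);print(s[i],ce[i]+[248,155],onz(c,ce[i]+[248,155],.062))
```

```text
tip [0.4471 0.2261 0.062 ]
bolts [0.4467 0.226 ] [0.0359 0.0364 0.0366 0.0365]
[[0.4913 0.2281]
 [0.4028 0.2203]
 [0.4513 0.1809]
 [0.4432 0.2697]] [0.447  0.2242] [0.4473 0.2253]
[  1   9  18  13 145] [257.8414 169.8   ] [0.4509 0.2277 0.062 ]
```

Call:
{"name": "arm_command", "arguments": {
  "travel": [
    [0.08, -0.09, 0],
    [0.16, -0.18, 0],
    [0.24, -0.27, 0],
    [0.32, -0.36, 0],
    [0.342, -0.398, 0],
    [0.342, -0.398, 0],
    [0.342, -0.398, -0.05],
    [0.342, -0.398, -0.1],
    [0.342, -0.398, -0.137],
    [0.342, -0.398, -0.137],
    [0.342, -0.398, -0.137]
  ],
  "delta_rot": [
    [0, 0, 0],
    [0, 0, 0],
    [0, 0, 0],
    [0, 0, 0],
    [0, 0, 0],
    [0, 0, 0],
    [0, 0, 0],
    [0, 0, 0],
    [0, 0, 0],
    [0, 0, 0],
    [0, 0, 0]
  ],
  "grip": 0.6
}}

```text
time_s: 5.0
tcp_pos: [0.6207, 0.0433, 0.1835]
eef_rot: [-179.9, 0.0, -84.8]
contact_force: [-0.1, -0.4, 0.2]
gripper_width: 0.0523
gripper_force: 0.0
```

Call:
{"name": "arm_command", "arguments": {
  "travel": [
    [0, 0, 0],
    [0, 0, 0],
    [0, 0, 0],
    [0, 0, 0],
    [0, 0, 0],
    [0, 0, 0],
    [0, 0, 0],
    [0, 0, 0]
  ],
  "delta_rot": [
    [0, 0, 0],
    [0, 0, 0],
    [0, 0, 0],
    [0, 0, 0],
    [0, 0, 0],
    [0, 0, 0],
    [0, 0, 0],
    [0, 0, 0]
  ],
  "grip": 0,
  "newtons": 30
}}

```text
time_s: 6.0
tcp_pos: [0.6206, 0.0426, 0.1825]
eef_rot: [-179.9, 0.0, -84.9]
contact_force: [-0.2, 0.6, 5.1]
gripper_width: 0.01
gripper_force: 30.0
```

Call:
{"name": "arm_command", "arguments": {
  "travel": [
    [0, 0, 0.02],
    [0, 0, 0.044],
    [0, 0, 0.044],
    [0, 0, 0.044],
    [0, 0, 0.044]
  ],
  "delta_rot": [
    [0, 0, 0],
    [0, 0, 0],
    [0, 0, 0],
    [0, 0, 0],
    [0, 0, 0]
  ]
}}

```text
time_s: 6.62
tcp_pos: [0.6199, 0.0425, 0.2036]
eef_rot: [179.9, -0.0, -84.9]
contact_force: [0.7, 0.2, -4.0]
gripper_width: 0.0097
gripper_force: 30.0
```

Call:
{"name": "arm_command", "arguments": {
  "travel": [
    [-0.03, -0.0026, 0],
    [-0.07, -0.006, 0],
    [-0.11, -0.0095, 0],
    [-0.15, -0.013, 0],
    [-0.16, -0.014, 0],
    [-0.16, -0.014, 0],
    [-0.16, -0.014, 0.1],
    [-0.16, -0.014, 0.2],
    [-0.16, -0.014, 0.3],
    [-0.16, -0.014, 0.3],
    [-0.16, -0.014, 0.3],
    [-0.16, -0.014, 0.3]
  ],
  "delta_rot": [
    [0, 0, 0],
    [0, 0, 0],
    [0, 0, 0],
    [0, 0, 0],
    [0, 0, 0],
    [0, 0, 0],
    [0, 0, 0],
    [0, 0, 0],
    [0, 0, 0],
    [0, 0, 0],
    [0, 0, 0],
    [0, 0, 0]
  ]
}}

```text
time_s: 8.12
tcp_pos: [0.5397, 0.0355, 0.3523]
eef_rot: [179.8, -0.0, -84.9]
contact_force: [0.0, -0.2, -3.5]
gripper_width: 0.0092
gripper_force: 30.0
```

Run:
```python
from h import *
a=cap('scene');b=cap('side');s=b['s'];print(s['tcp_pos'],s['eef_rot'],s['time_s'],s['contact_force'],s['moment'])
i1=cv2.resize(a['img'][90:250,200:360,::-1],(400,400),interpolation=cv2.INTER_CUBIC)
i2=cv2.resize(b['img'][100:260,180:340,::-1],(400,400),interpolation=cv2.INTER_CUBIC)
cv2.imwrite('pics/held.png',np.hstack([i1,i2]))
```

```text
[0.53983258 0.03549221 0.35244839] [ 1.79845164e+02 -3.82113070e-02 -8.49113462e+01] 8.175 [-0.29747172 -0.09651129 -3.17246049] [0.043738   0.11160336 0.02487391]
```

View pics/held.png

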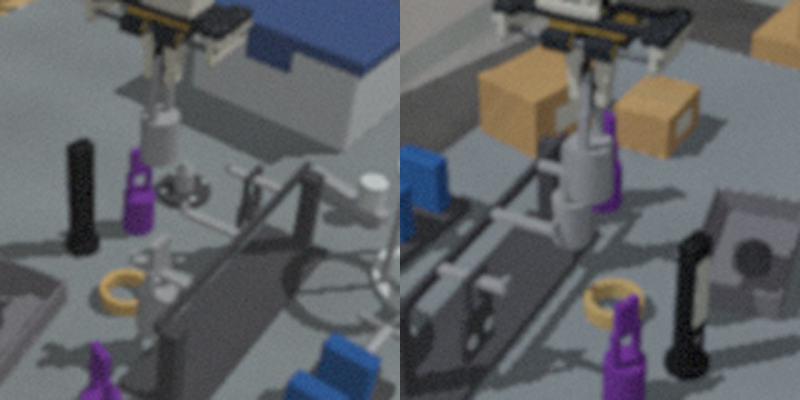

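The sleeve is held and hangs upright in the gripper; the second one is still on the near hook. Next I'll move over the pin.

Call:
{"name": "arm_command", "arguments": {
  "travel": [
    [-0.04, 0.08, 0],
    [-0.08, 0.16, 0],
    [-0.12, 0.24, 0],
    [-0.16, 0.32, 0],
    [-0.186, 0.38, 0],
    [-0.186, 0.38, 0],
    [-0.186, 0.38, -0.08],
    [-0.186, 0.38, -0.16],
    [-0.186, 0.38, -0.24],
    [-0.186, 0.38, -0.285],
    [-0.186, 0.38, -0.285],
    [-0.186, 0.38, -0.285],
    [-0.186, 0.38, -0.285]
  ],
  "delta_rot": [
    [0, 0, 0],
    [0, 0, 0],
    [0, 0, 0],
    [0, 0, 0],
    [0, 0, 0],
    [0, 0, 0],
    [0, 0, 0],
    [0, 0, 0],
    [0, 0, 0],
    [0, 0, 0],
    [0, 0, 0],
    [0, 0, 0],
    [0, 0, 0]
  ],
  "newtons": 35
}}

```text
time_s: 9.85
tcp_pos: [0.4478, 0.226, 0.2128]
eef_rot: [-179.9, 0.1, -84.9]
contact_force: [0.0, 0.3, -3.3]
gripper_width: 0.0098
gripper_force: 35.0
```

Run:
```python
from h import *
a=cap('scene');b=cap('side');s=b['s'];print(s['tcp_pos'],s['eef_rot'],s['time_s'],s['contact_force'],s['gripper_width'])
t=s['tcp_pos']; O=[]
for c,k in((a,6),(b,5)):
    pts=proj(c,[[*t[:2],t[2]-.137+.03],[.447,.2257,.03],[*t[:2],t[2]-.137]]); print(pts.tolist())
    x,y=pts[:2].mean(0).astype(int); w,h=int(400/k/2),int(590/k/2)
    o=cv2.resize(c['img'][y-h:y+h,x-w:x+w,::-1],None,fx=k,fy=k,interpolation=cv2.INTER_CUBIC); print('origin',x-w,y-h)
    O.append(cv2.copyMakeBorder(o,0,600-o.shape[0],0,400-o.shape[1],0))
cv2.imwrite('pics/pre.png',np.hstack(O))
```

```text
[0.44769653 0.22592405 0.21268881] [-1.79911228e+02  7.02845164e-02 -8.49063446e+01] 9.9 [ 0.04905822  0.00383468 -2.15312755] 0.010006155096542504
[[274.6854778441606, 145.29058488814067], [273.49266716268204, 160.70861580990473], [274.2724256074286, 151.5420815626381]]
origin 241 103
[[247.99832476435486, 257.28743825582114], [248.2846889299209, 278.0095358430001], [248.006669271845, 265.6568942675314]]
origin 208 208
```

View pics/pre.png

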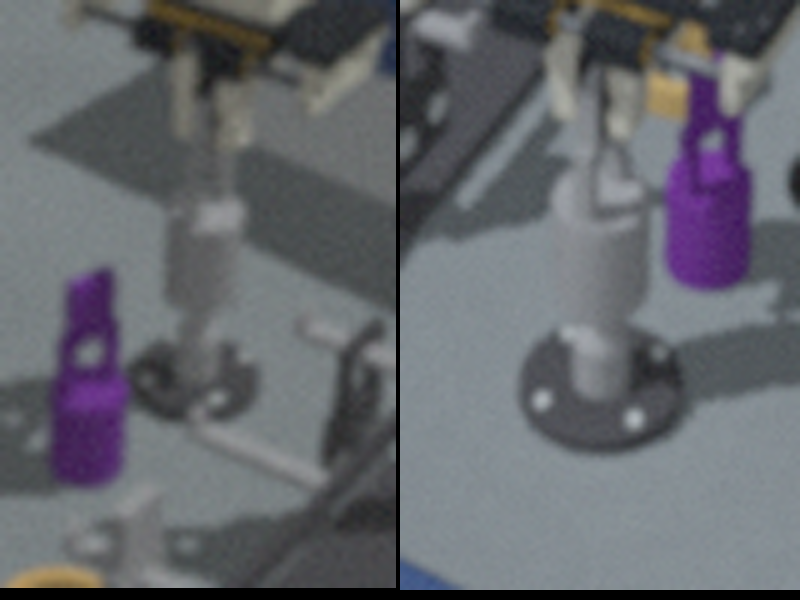

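Tube and pin axes line up in both views: scene 275.1 vs 274.3 px along the slope, side 248.0 vs 248.3. Next I'll lower it slowly onto the cone.

Call:
{"name": "arm_command", "arguments": {
  "travel": [
    [0, 0, -0.008],
    [0, 0, -0.016],
    [0, 0, -0.024],
    [0, 0, -0.03],
    [0, 0, -0.036],
    [0, 0, -0.042],
    [0, 0, -0.048],
    [0, 0, -0.052],
    [0, 0, -0.052]
  ],
  "delta_rot": [
    [0, 0, 0],
    [0, 0, 0],
    [0, 0, 0],
    [0, 0, 0],
    [0, 0, 0],
    [0, 0, 0],
    [0, 0, 0],
    [0, 0, 0],
    [0, 0, 0]
  ]
}}

```text
time_s: 11.08
tcp_pos: [0.448, 0.2266, 0.1874]
eef_rot: [-179.9, 0.1, -84.9]
contact_force: [-5.0, 2.2, 11.3]
gripper_width: 0.0099
gripper_force: 35.0
```

It resists at a bottom height of about 50 mm with 15 N, on centre. That is where the 22 mm bore jams; the 33 mm bore would still have 4 mm of play. So this sleeve goes to the tray.

Call:
{"name": "arm_command", "arguments": {
  "travel": [
    [0, 0, 0.06],
    [0, 0, 0.16],
    [0, 0, 0.26],
    [0, 0, 0.345],
    [0, -0.1, 0.345],
    [0, -0.2, 0.345],
    [0, -0.3, 0.345],
    [0, -0.4, 0.345],
    [0, -0.5, 0.345],
    [0.01, -0.6, 0.345],
    [0.02, -0.7, 0.345],
    [0.02, -0.8, 0.345],
    [0.02, -0.9, 0.345],
    [0.02, -0.96, 0.345],
    [0.02, -0.986, 0.345],
    [0.02, -0.986, 0.345],
    [0.02, -0.986, 0.345]
  ],
  "delta_rot": [
    [0, 0, 0],
    [0, 0, 0],
    [0, 0, 0],
    [0, 0, 0],
    [0, 0, 0],
    [0, 0, 0],
    [0, 0, 0],
    [0, 0, 0],
    [0, 0, 0],
    [0, 0, 0],
    [0, 0, 0],
    [0, 0, 0],
    [0, 0, 0],
    [0, 0, 0],
    [0, 0, 0],
    [0, 0, 0],
    [0, 0, 0]
  ]
}}

```text
time_s: 13.2
tcp_pos: [0.4571, -0.2667, 0.3579]
eef_rot: [180.0, 0.0, -84.9]
contact_force: [1.0, 0.1, -2.4]
gripper_width: 0.0097
gripper_force: 35.0
```

Call:
{"name": "arm_command", "arguments": {
  "travel": [
    [0, 0, -0.08],
    [0, 0, -0.16],
    [0, 0, -0.24],
    [0, 0, -0.32],
    [0, 0, -0.38],
    [0, 0, -0.4],
    [0, 0, -0.412],
    [0, 0, -0.418],
    [0, 0, -0.418],
    [0, 0, -0.418]
  ],
  "delta_rot": [
    [0, 0, 0],
    [0, 0, 0],
    [0, 0, 0],
    [0, 0, 0],
    [0, 0, 0],
    [0, 0, 0],
    [0, 0, 0],
    [0, 0, 0],
    [0, 0, 0],
    [0, 0, 0]
  ]
}}

```text
time_s: 14.45
tcp_pos: [0.4576, -0.2675, 0.1498]
eef_rot: [-179.9, -0.0, -84.9]
contact_force: [-0.1, 0.3, -3.2]
gripper_width: 0.0101
gripper_force: 35.0
```

Call:
{"name": "arm_command", "arguments": {
  "travel": [
    [0, 0, -0.003],
    [0, 0, -0.006],
    [0, 0, -0.009],
    [0, 0, -0.011],
    [0, 0, -0.012],
    [0, 0, -0.012]
  ],
  "delta_rot": [
    [0, 0, 0],
    [0, 0, 0],
    [0, 0, 0],
    [0, 0, 0],
    [0, 0, 0],
    [0, 0, 0]
  ]
}}

```text
time_s: 15.2
tcp_pos: [0.4572, -0.2674, 0.143]
eef_rot: [180.0, 0.0, -84.9]
contact_force: [0.6, 0.2, -3.1]
gripper_width: 0.0099
gripper_force: 35.0
```

Run:
```python
from h import *
a=cap('scene');b=cap('side');s=b['s'];print(s['tcp_pos'],s['eef_rot'],s['time_s'],s['contact_force'],s['moment'])
i1=cv2.resize(a['img'][170:270,120:220,::-1],(400,400),interpolation=cv2.INTER_CUBIC)
i2=cv2.resize(b['img'][110:240,270:400,::-1],(400,400),interpolation=cv2.INTER_CUBIC)
cv2.imwrite('pics/tray.png',np.hstack([i1,i2]))
```

```text
[ 0.4572167  -0.26742359  0.1430517 ] [ 1.79995994e+02 -1.56446993e-03 -8.49043928e+01] 15.25 [ 0.15914291 -0.96715874 -3.44819558] [-0.02190061  0.14731943  0.02557686]
```

View pics/tray.png

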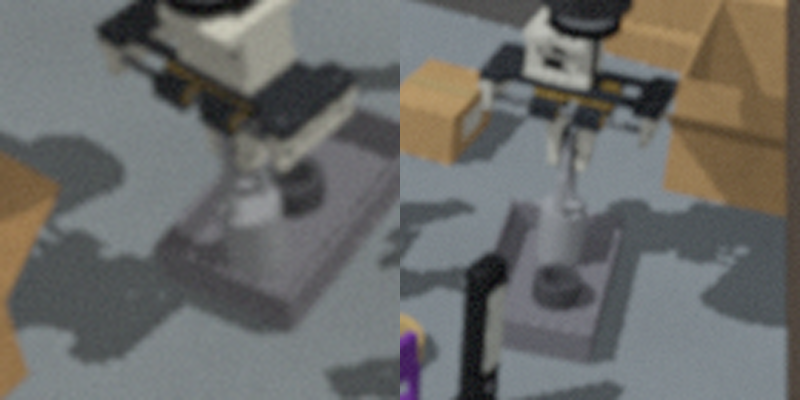

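The sleeve is inside the tray at its free end, clear of the nut; it hasn't touched down yet.

Call:
{"name": "arm_command", "arguments": {
  "travel": [
    [0, 0, -0.002],
    [0, 0, -0.004],
    [0, 0, -0.005],
    [0, 0, -0.005]
  ],
  "delta_rot": [
    [0, 0, 0],
    [0, 0, 0],
    [0, 0, 0],
    [0, 0, 0]
  ]
}}

```text
time_s: 15.8
tcp_pos: [0.4575, -0.2675, 0.1418]
eef_rot: [-180.0, -0.0, -84.9]
contact_force: [-1.7, 3.2, 10.0]
gripper_width: 0.0102
gripper_force: 35.0
```

Call:
{"name": "arm_command", "arguments": {
  "travel": [
    [0, 0, 0.001],
    [0, 0, 0.001],
    [0, 0, 0.001],
    [0, 0, 0.001],
    [0, 0, 0.001],
    [0, 0, 0.001]
  ],
  "delta_rot": [
    [0, 0, 0],
    [0, 0, 0],
    [0, 0, 0],
    [0, 0, 0],
    [0, 0, 0],
    [0, 0, 0]
  ],
  "grip": 0.6
}}

```text
time_s: 16.55
tcp_pos: [0.4572, -0.2674, 0.141]
eef_rot: [180.0, -0.0, -84.9]
contact_force: [0.7, 0.2, -0.1]
gripper_width: 0.0525
gripper_force: 0.0
```

Call:
{"name": "arm_command", "arguments": {
  "travel": [
    [0, 0, 0.03],
    [0, 0, 0.08],
    [0, 0, 0.16],
    [0, 0, 0.24],
    [0, 0, 0.24],
    [0, 0, 0.24]
  ],
  "delta_rot": [
    [0, 0, 0],
    [0, 0, 0],
    [0, 0, 0],
    [0, 0, 0],
    [0, 0, 0],
    [0, 0, 0]
  ]
}}

```text
time_s: 17.3
tcp_pos: [0.4571, -0.2673, 0.2616]
eef_rot: [-179.9, 0.0, -84.9]
contact_force: [-0.1, 0.2, -0.6]
gripper_width: 0.0526
gripper_force: 0.0
```

Call:
{"name": "arm_command", "arguments": {
  "travel": [
    [0.08, 0.09, 0],
    [0.16, 0.18, 0],
    [0.24, 0.27, 0],
    [0.32, 0.35, 0],
    [0.348, 0.381, 0],
    [0.348, 0.381, 0],
    [0.348, 0.381, -0.06],
    [0.348, 0.381, -0.12],
    [0.348, 0.381, -0.155],
    [0.348, 0.381, -0.155],
    [0.348, 0.381, -0.155]
  ],
  "delta_rot": [
    [0, 0, 0],
    [0, 0, 0],
    [0, 0, 0],
    [0, 0, 0],
    [0, 0, 0],
    [0, 0, 0],
    [0, 0, 0],
    [0, 0, 0],
    [0, 0, 0],
    [0, 0, 0],
    [0, 0, 0]
  ]
}}

```text
time_s: 18.68
tcp_pos: [0.6317, -0.0773, 0.1848]
eef_rot: [-179.9, -0.0, -84.9]
contact_force: [0.7, 0.4, -0.9]
gripper_width: 0.0529
gripper_force: 0.0
```

Call:
{"name": "arm_command", "arguments": {
  "travel": [
    [0, 0, 0],
    [0, 0, 0],
    [0, 0, 0],
    [0, 0, 0],
    [0, 0, 0],
    [0, 0, 0],
    [0, 0, 0],
    [0, 0, 0]
  ],
  "delta_rot": [
    [0, 0, 0],
    [0, 0, 0],
    [0, 0, 0],
    [0, 0, 0],
    [0, 0, 0],
    [0, 0, 0],
    [0, 0, 0],
    [0, 0, 0]
  ],
  "grip": 0,
  "newtons": 30
}}

```text
time_s: 19.68
tcp_pos: [0.6315, -0.0768, 0.1838]
eef_rot: [-180.0, 0.0, -84.9]
contact_force: [0.8, 1.6, 2.7]
gripper_width: 0.0098
gripper_force: 30.0
```

Call:
{"name": "arm_command", "arguments": {
  "travel": [
    [0, 0, 0.02],
    [0, 0, 0.044],
    [0, 0, 0.044],
    [0, 0, 0.044],
    [0, 0, 0.044]
  ],
  "delta_rot": [
    [0, 0, 0],
    [0, 0, 0],
    [0, 0, 0],
    [0, 0, 0],
    [0, 0, 0]
  ]
}}

```text
time_s: 20.3
tcp_pos: [0.6309, -0.0769, 0.2051]
eef_rot: [179.9, 0.0, -84.9]
contact_force: [-0.2, 0.2, -4.4]
gripper_width: 0.0097
gripper_force: 30.0
```

Call:
{"name": "arm_command", "arguments": {
  "travel": [
    [-0.03, -0.0026, 0],
    [-0.07, -0.006, 0],
    [-0.11, -0.0095, 0],
    [-0.15, -0.013, 0],
    [-0.16, -0.014, 0],
    [-0.16, -0.014, 0],
    [-0.16, -0.014, 0.1],
    [-0.16, -0.014, 0.2],
    [-0.16, -0.014, 0.3],
    [-0.2, 0.08, 0.3],
    [-0.24, 0.17, 0.3],
    [-0.28, 0.26, 0.3],
    [-0.3, 0.35, 0.3],
    [-0.32, 0.44, 0.3],
    [-0.35, 0.53, 0.3],
    [-0.367, 0.6, 0.3],
    [-0.367, 0.607, 0.2],
    [-0.367, 0.607, 0.1],
    [-0.367, 0.607, 0.016],
    [-0.367, 0.607, 0.016]
  ],
  "delta_rot": [
    [0, 0, 0],
    [0, 0, 0],
    [0, 0, 0],
    [0, 0, 0],
    [0, 0, 0],
    [0, 0, 0],
    [0, 0, 0],
    [0, 0, 0],
    [0, 0, 0],
    [0, 0, 0],
    [0, 0, 0],
    [0, 0, 0],
    [0, 0, 0],
    [0, 0, 0],
    [0, 0, 0],
    [0, 0, 0],
    [0, 0, 0],
    [0, 0, 0],
    [0, 0, 0],
    [0, 0, 0]
  ],
  "newtons": 35
}}

```text
time_s: 22.8
tcp_pos: [0.4464, 0.2254, 0.2108]
eef_rot: [179.7, -0.2, -84.9]
contact_force: [0.5, 1.0, -2.8]
gripper_width: 0.0096
gripper_force: 35.0
```

Run:
```python
from h import *
a=cap('scene');b=cap('side');s=b['s'];print(s['tcp_pos'],s['eef_rot'],s['time_s'],s['contact_force'],s['gripper_width'])
t=s['tcp_pos']; O=[]
for c,k in((a,6),(b,5)):
    pts=proj(c,[[*t[:2],t[2]-.137+.03],[.447,.2257,.03]]); print(pts.tolist())
    x,y=pts.mean(0).astype(int); w,h=int(400/k/2),int(590/k/2)
    o=cv2.resize(c['img'][y-h:y+h,x-w:x+w,::-1],None,fx=k,fy=k,interpolation=cv2.INTER_CUBIC); print('origin',x-w,y-h)
    O.append(cv2.copyMakeBorder(o,0,600-o.shape[0],0,400-o.shape[1],0))
cv2.imwrite('pics/pre2.png',np.hstack(O))
```

```text
[0.44787164 0.22647584 0.21336241] [ 1.79920549e+02 -1.19881589e-01 -8.48889569e+01] 22.85 [ 1.02325228 -0.50995535 -2.19894409] 0.009443453415548007
[[274.81588333513866, 145.10626880310497], [273.49266716268204, 160.70861580990473]]
origin 241 103
[[247.82767062943677, 257.19942570075403], [248.2846889299209, 278.0095358430001]]
origin 208 208
```

View pics/pre2.png

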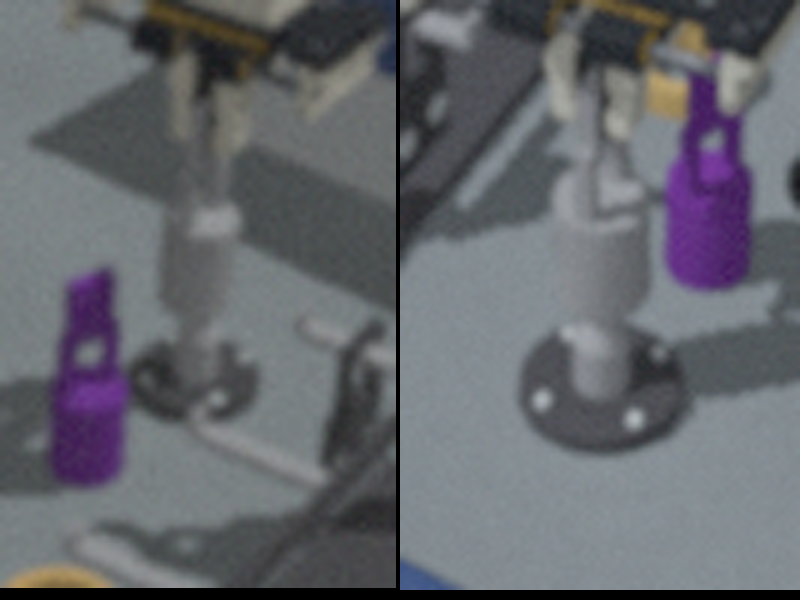

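The tube sits about 1 px left of where the first one sat in the scene view (centre 197.5 vs pin 200), and is on centre in the side view. I'll measure the edges at subpixel level and correct.

Run:
```python
from h import *
np.set_printoptions(precision=3,suppress=True)
a=load('scene');b=load('side');t=b['s']['tcp_pos'];pin=np.array([.447,.2257])
def edges(c,r0,r1,xc,hw):
    g=cv2.GaussianBlur(c['img'],(3,3),0).astype(float)[r0:r1].mean(0) # W,3
    d=np.abs(np.gradient(g,axis=0)).sum(1); out=[]
    for s in(-1,1):
        x0=int(round(xc+s*hw)); ii=np.arange(x0-3,x0+4); w=np.maximum(d[ii]-d[ii].max()*.4,0); out.append((ii*w).sum()/w.sum())
    return out,np.mean(out)
A=[];rhs=[]
for c,tr,pr,tx,th,px,ph in((a,(141,150),(162,166),274,6.2,274.3,2.9),(b,(250,262),(278,284),248.1,9.4,248.3,5.5)):
    te,tc=edges(c,*tr,tx,th); pe,pc=edges(c,*pr,px,ph)
    # z on axis for these rows (along pin axis)
    zs=np.linspace(0,.2,401); P=proj(c,np.c_[np.tile(pin,(401,1)),zs])
    zt=np.interp(-np.mean(tr),-P[:,1],zs) if P[0,1]<P[-1,1] else np.interp(np.mean(tr)-.5,P[::-1,1],zs[::-1]); zp=np.interp(np.mean(pr)-.5,P[::-1,1],zs[::-1])
    ut=proj(c,[*pin,zt])[0,0];up=proj(c,[*pin,zp])[0,0]
    J=[(proj(c,[pin[0]+.01*(i==0),pin[1]+.01*(i==1),zt])[0,0]-ut)/10 for i in(0,1)]
    print('tube',te,tc,'pin',pe,pc,'zt,zp',zt,zp,'off px',tc-ut-(pc-up),'px/mm',J); A.append(J);rhs.append(tc-ut-(pc-up))
print('sleeve minus pin mm',np.linalg.solve(A,rhs),'tcp',t)
```

```text
tube [np.float64(267.1025976860947), np.float64(280.20508474576263)] 273.65384121592865 pin [np.float64(269.84303797468357), np.float64(277.74397590361446)] 273.793506939149 zt,zp 0.10686199562123366 0.015784672708805323 off px -1.3585830015486522 px/mm [np.float64(0.2016600924868385), np.float64(0.15498845609334921)]
tube [np.float64(238.54196157735083), np.float64(259.0756605750204)] 248.8088110761856 pin [np.float64(241.99091115655534), np.float64(253.22262005054762)] 247.60676560355148 zt,zp 0.11215188768677212 0.020514950472769956 off px 1.2153505529797997 px/mm [np.float64(-0.32963692504425807), np.float64(-0.20582347878999485)]
sleeve minus pin mm [  9.523 -21.156] tcp [0.448 0.226 0.213]
```

Run:
```python
from h import *
np.set_printoptions(precision=4,suppress=True,linewidth=180)
c=capw(); t=c['s']['tcp_pos']; print(t,c['s']['eef_rot'])
th=np.linspace(0,2*np.pi,73)
def circ(x,y,z,R): return proj(c,np.c_[x+R*np.cos(th),y+R*np.sin(th),np.full(73,z)])
for nm,p in(('tube bottom',circ(t[0],t[1],t[2]-.137,.025)),('cap',circ(t[0],t[1],t[2]-.071,.025)),('flange',circ(.447,.2257,.012,.045))):
    print(nm,'cols',p[:,0].min(),p[:,0].max(),'rows',p[:,1].min(),p[:,1].max())
g=c['img'].astype(int)
print('center col rows100-260:',g[100:262:2,252:260].mean((1,2)).astype(int))
for r in(195,205,215,225,235): print(r,g[r,190:330:2].mean(1).astype(int))
```

```text
[0.4487 0.2272 0.2149] [-179.9237   -0.0041  -84.8762]
tube bottom cols 231.3280632137083 281.855535301747 rows 168.76459608544087 217.6543057705602
cap cols 223.94469668652812 288.9161039409124 rows 183.94266022428957 245.50933860901273
flange cols 220.9877449626172 295.5017257833546 rows 140.90915643217684 214.1014678597161
center col rows100-260: [231 230 229 230 230 230 230 230 230 230 231 230 231 230 230 229 229 229 216 177 153 130 148 145 148 144 145 144 143 143 140 136 126 135 141 141 140 140 139 139 144 196 184 180
 139 138 138 138 138 138 138 138 138 159 171 170 170 151 138 138 138 137 138 137 137 137 137 137 137 137 137 162 173 172 171 174 172 174 152  81  86]
195 [230 230 231 231 230 229 228 228 230 231 230 229 230 231 231 231 231 231 176 151 242 248 248 248 248 248 248 248 248 248 154 138 136 137 139 140 141 204 248 247 248 248 248 248
 231 175 175 148 153 131 184 232 232 232 232 233 232 232 232 232 231 231 232 232 231 232 232 231 231 231]
205 [228 227 229 231 232 231 231 231 230 231 231 231 231 229 229 230 231 230 248 248 248 248 248 248 248 247 248 247 247 235 145 142 1
[... 313 characters left out ...]
 174 173 174 174 175
 174 174 175 175 175 176 232 232 232 232 231 231 232 233 233 233 232 232 232 232 232 232 233 233 232 232]
225 [231 231 229 228 230 230 229 229 228 227 227 229 228 229 230 230 230 230 230 243 246 246 246 246 246 246 245 245 246 153 138 137 137 138 138 138 137 138 156 169 168 169 169 168
 223 244 245 245 237 231 231 232 232 233 234 234 232 232 232 233 232 232 232 231 230 230 230 231 231 231]
235 [ 46  47  46  46  47  46  46  46  47  46  46  47  46  46  46  46  46  45  46  42  73 173 173 173 173 173  51  40  40 136 137 137 137 138 137 138 137 137 137  41  40  94 172 172
 173 173 173  46  46  47  46  47  46  46  45  45  46  46  46  46  46  45  46  47  46  45  47  46  48  45]
```

Run:
```python
from h import *
np.set_printoptions(precision=2,suppress=True,linewidth=170)
cs=[capw() for _ in range(4)]; P=np.array([np.r_[c['s']['tcp_pos'],(c['s']['eef_rot']+[360 if c['s']['eef_rot'][0]<0 else 0,0,0])] for c in cs]); print(P); p=P.mean(0)
c=cs[0]; c['s']['tcp_pos']=p[:3]; T=np.eye(4);T[:3,:3]=Ro.from_euler('xyz',p[3:],degrees=True).as_matrix();T[:3,3]=p[:3];W=T@c['mount'];c['R']=W[:3,:3].T;c['t']=-c['R']@W[:3,3]
img=np.mean([k['img'] for k in cs],0); pickle.dump((c,img),open('wavg.pkl','wb'))
th=np.linspace(0,2*np.pi,181)
def circ(x,y,z,R): return proj(c,np.c_[x+R*np.cos(th),y+R*np.sin(th),np.full(181,z)])
for nm,q in(('tubebot',circ(p[0],p[1],p[2]-.137,.025)),('cap',circ(p[0],p[1],p[2]-.071,.025)),('flange',circ(.447,.2257,.012,.045))):
    i=q[:,1].argmin(); print(nm,'cols',q[:,0].min(),q[:,0].max(),'top row',q[i])
g=img.mean(2)
for col in(244,248,266,270,274): print('col',col,g[130:200,col-1:col+2].mean(1).astype(int))
for r in(150,156,160,170,174,178,206,210): print('row',r,g[r,212:304].astype(int))
```

```text
[[  0.45   0.23   0.22 180.16   0.07 -84.88]
 [  0.45   0.23   0.22 180.17   0.11 -84.89]
 [  0.45   0.23   0.22 180.17   0.12 -84.89]
 [  0.45   0.23   0.22 180.15   0.12 -84.9 ]]
tubebot cols 231.5237125256528 282.07678955193967 top row [256.39 168.51]
cap cols 224.07010831010177 289.0764042182345 top row [256.04 183.78]
flange cols 221.39586250507975 295.83828289923736 top row [258.07 140.29]
col 244 [230 229 229 229 229 230 230 230 230 230 211 180 166 139 132 144 149 147 146 148 149 147 145 146 146 146 146 145 145 145 146 146 144 142 142 143 142 141 141 143 144 143
 143 143 143 142 142 142 142 142 141 141 140 177 234 247 247 246 247 247 247 246 245 247 248 248 248 247 247 248]
col 248 [229 229 229 229 229 229 229 230 219 194 174 145 126 136 148 149 147 146 147 149 147 144 146 146 145 145 144 144 144 145 146 144 141 142 143 142 141 142 144 144 143 142
 142 142 141 141 141 140 139 139 140 141 199 240 247 248 247 246 246 247 247 246 244 242 244 244 241 236 233 228]
col 266 [229 228 228 228 221 211 188 160 161 161 152 129 128 141 143 145 143 135 133 139 142 142 140 140 126 107 104 10
[... 3093 characters left out ...]
0 247 249 249 249 249 249 249 249 249 249 248 248 248 248 248 248 248 248 248 248 248 248 248 238 175 163 160 157 158
 158 159 158 159 160 163 163 162 161 159 157 216 247 247 247 248 248 248 248 248 248 248 248 224 181 174 175 174 174 174 174 174 175 175 175 225 231 232 232 232 233 233
 233 232 232 232 232 232 232 232]
row 210 [229 230 230 231 230 231 231 232 232 232 232 231 235 246 247 247 247 247 247 247 247 247 246 246 246 246 246 246 246 246 246 246 246 246 246 246 237 185 174 170 169 169
 169 170 169 171 171 175 174 173 173 170 168 217 244 245 245 245 245 245 245 203 172 169 169 169 169 169 169 169 169 169 169 169 170 169 169 204 230 232 232 232 232 232
 232 232 232 232 231 231 232 232]
```

Run:
```python
from h import *
from scipy.optimize import least_squares
c,_=pickle.load(open('wavg.pkl','rb')); p=c['s']['tcp_pos']; print('tcp',p)
tube=[(238,174),(235.5,178),(244.5,170),(248,168.5),(266,167.2),(270,169),(271.5,170),(274,172.5),(276,174)]
fl=[(221.8,178),(222.2,170),(221.9,174),(248,142.5),(244,144.3),(295,178),(225.7,160),(228.7,156),(233.8,150)]
for nm,pts,z,R in(('tube',tube,p[2]-.137,.025),('tube z+3',tube,p[2]-.134,.025),('flange',fl,.012,.045)):
    W=np.array([onz(c,u,z)[:2] for u in pts]); s=least_squares(lambda q:np.hypot(*(W-q).T)-R,W.mean(0)); print(nm,s.x,'res mm',np.round(s.fun*1e3,1))
```

```text
tcp [0.44885031 0.22750816 0.21565324]
tube [0.44845773 0.22510994] res mm [ 0.6  0.2 -0.4 -0.6  0.3  0.3  0.2 -0.3 -0. ]
tube z+3 [0.44847029 0.22467579] res mm [ 0.5  0.1 -0.4 -0.5  0.3  0.3  0.2 -0.3 -0.1]
flange [0.44703075 0.22664194] res mm [-0.6 -0.1 -0.5  0.1 -0.3 -0.9  0.3 -0.1  0.3]
```

The wrist view puts the tube 1.4 mm too far in +x and about 1.8 mm too far in -y of the pin axis. I'll correct that and lower.

Call:
{"name": "arm_command", "arguments": {
  "travel": [
    [-0.0028, 0.0036, 0],
    [-0.0028, 0.0036, 0],
    [-0.0028, 0.0036, -0.012],
    [-0.0028, 0.0036, -0.024],
    [-0.0028, 0.0036, -0.036],
    [-0.0028, 0.0036, -0.046],
    [-0.0028, 0.0036, -0.054],
    [-0.0028, 0.0036, -0.062],
    [-0.0028, 0.0036, -0.066],
    [-0.0028, 0.0036, -0.066]
  ],
  "delta_rot": [
    [0, 0, 0],
    [0, 0, 0],
    [0, 0, 0],
    [0, 0, 0],
    [0, 0, 0],
    [0, 0, 0],
    [0, 0, 0],
    [0, 0, 0],
    [0, 0, 0],
    [0, 0, 0]
  ]
}}

```text
time_s: 24.4
tcp_pos: [0.4463, 0.2284, 0.1805]
eef_rot: [-180.0, 0.0, -84.9]
contact_force: [-0.1, -0.3, -3.7]
gripper_width: 0.0099
gripper_force: 35.0
```

No contact force 8 mm below the jam height, so this is the 33 mm bore. Carrying on in small steps.

Call:
{"name": "arm_command", "arguments": {
  "travel": [
    [0, 0, -0.004],
    [0, 0, -0.008],
    [0, 0, -0.012],
    [0, 0, -0.012]
  ],
  "delta_rot": [
    [0, 0, 0],
    [0, 0, 0],
    [0, 0, 0],
    [0, 0, 0]
  ]
}}

```text
time_s: 24.9
tcp_pos: [0.4463, 0.2284, 0.1744]
eef_rot: [180.0, -0.0, -84.9]
contact_force: [0.7, 0.5, -4.4]
gripper_width: 0.0101
gripper_force: 35.0
```

Call:
{"name": "arm_command", "arguments": {
  "travel": [
    [0, 0, -0.006],
    [0, 0, -0.012],
    [0, 0, -0.018],
    [0, 0, -0.024],
    [0, 0, -0.03],
    [0, 0, -0.036],
    [0, 0, -0.036]
  ],
  "delta_rot": [
    [0, 0, 0],
    [0, 0, 0],
    [0, 0, 0],
    [0, 0, 0],
    [0, 0, 0],
    [0, 0, 0],
    [0, 0, 0]
  ]
}}

```text
time_s: 25.78
tcp_pos: [0.4463, 0.2284, 0.1563]
eef_rot: [180.0, -0.0, -84.9]
contact_force: [0.2, 0.3, -3.5]
gripper_width: 0.0095
gripper_force: 35.0
```

Call:
{"name": "arm_command", "arguments": {
  "travel": [
    [0, 0, -0.003],
    [0, 0, -0.006],
    [0, 0, -0.008],
    [0, 0, -0.008],
    [0, 0, -0.008]
  ],
  "delta_rot": [
    [0, 0, 0],
    [0, 0, 0],
    [0, 0, 0],
    [0, 0, 0],
    [0, 0, 0]
  ]
}}

```text
time_s: 26.4
tcp_pos: [0.4463, 0.2284, 0.1526]
eef_rot: [180.0, 0.0, -84.9]
contact_force: [0.1, 0.3, -3.9]
gripper_width: 0.0099
gripper_force: 35.0
```

Call:
{"name": "arm_command", "arguments": {
  "travel": [
    [0, 0, -0.002],
    [0, 0, -0.004],
    [0, 0, -0.006],
    [0, 0, -0.006],
    [0, 0, -0.006]
  ],
  "delta_rot": [
    [0, 0, 0],
    [0, 0, 0],
    [0, 0, 0],
    [0, 0, 0],
    [0, 0, 0]
  ]
}}

```text
time_s: 27.02
tcp_pos: [0.4465, 0.2284, 0.1502]
eef_rot: [-180.0, 0.0, -84.9]
contact_force: [-2.3, -0.8, 5.8]
gripper_width: 0.0097
gripper_force: 35.0
```

Contact at the height expected for fully home. Releasing.

Call:
{"name": "arm_command", "arguments": {
  "travel": [
    [0, 0, 0.001],
    [0, 0, 0.001],
    [0, 0, 0.001],
    [0, 0, 0.001],
    [0, 0, 0.001],
    [0, 0, 0.001]
  ],
  "delta_rot": [
    [0, 0, 0],
    [0, 0, 0],
    [0, 0, 0],
    [0, 0, 0],
    [0, 0, 0],
    [0, 0, 0]
  ],
  "grip": 0.6
}}

```text
time_s: 27.78
tcp_pos: [0.4463, 0.2284, 0.15]
eef_rot: [180.0, -0.0, -84.9]
contact_force: [0.3, -0.0, 0.7]
gripper_width: 0.0522
gripper_force: 0.0
```

Call:
{"name": "arm_command", "arguments": {
  "travel": [
    [0, 0, 0.03],
    [0, 0, 0.1],
    [0, 0, 0.2],
    [0, 0, 0.3],
    [0, 0, 0.4],
    [0, 0, 0.4],
    [0, 0, 0.4]
  ],
  "delta_rot": [
    [0, 0, 0],
    [0, 0, 0],
    [0, 0, 0],
    [0, 0, 0],
    [0, 0, 0],
    [0, 0, 0],
    [0, 0, 0]
  ]
}}

```text
time_s: 28.65
tcp_pos: [0.446, 0.2282, 0.3506]
eef_rot: [-180.0, 0.1, -84.9]
contact_force: [-0.1, -0.3, -0.3]
gripper_width: 0.0526
gripper_force: 0.0
```

Run:
```python
from h import *
np.set_printoptions(precision=4,suppress=True)
A=load('side')  # before release, sleeve held
a=cap('scene');b=cap('side');print(b['s']['time_s'],b['s']['contact_force'])
# bright-grey sleeve mask: tab-top in both views near prediction
def top(c,xy,z,hw=8):
    u=proj(c,[*xy,z])[0]; x,y=u.astype(int); im=c['img'].astype(int)
    sub=im[y-14:y+14,x-hw:x+hw+1]; g=sub.mean(2); return u, g.astype(int)
for nm,xy,zz in(('gauge',(.447,.2262),.162),('tray',(.457,-.267),.155)):
    for cn,c in(('scene',a),('side',b)):
        u,g=top(c,xy,zz); print(nm,cn,u); print(g[::2,::2])
```

```text
28.7 [ 0.6593 -0.5577  0.3872]
gauge scene [275.3874 133.0042]
[[ 76  77  78  81  80  94 108 106 109]
 [ 77  82  75  79  77  94 108 106 107]
 [ 80  76  76  77  76  96 110 110 108]
 [ 76  78  76  79  77  81  91 102 107]
 [ 75  78  77  80  76  79  78  79  90]
 [ 78  77  79  82  74  76  81  77  79]
 [ 78  80  79  75  92 103  81  78  76]
 [ 80  78  81 108 137 126  86  79  79]
 [ 78  75  82 120 124 111  78  74  73]
 [111  95  81  99 114 109  77  75  74]
 [127 121 104  94 114 112  86  76  79]
 [126 127 107 102 112 111  84  77  81]
 [128 126 107 105 112 109 115  95  91]
 [128 123  98 110 102 106 124 126 121]]
gauge side [248.16   241.0775]
[[ 91  82 101 124 130 132 131 132 132]
 [ 82  84 123 136 132 130 133 133 134]
 [ 84 113 134 132 134 131 132 133 129]
 [110 128 132 131 134 132 127 127 132]
 [126 132 132 133 130 133 132 132 133]
 [131 133 133 133 134 143 134 132 131]
 [ 96 117 119 123 139 152 131 120 131]
 [ 77  80  85 119 151 137 101 119 133]
 [ 83  89 107 144 144 108  91 110 126]
 [ 89 115 131 142 123  89  87  82  87]
 [ 98  88 120 123  99  86  89 103  91]
 [112 109 122 127  97  87  91 
[... 542 characters left out ...]
 108]
 [121 124 118  96 113 114 113 117 115]
 [125 125 123  98 109 116 113 107 106]
 [125 120 118  92 112 109  99  89 105]]
tray side [325.3015 154.9939]
[[130 129 133 132 130 128 129 130 132]
 [129 131 131 131 130 131 132 133 131]
 [130 129 129 130 131 131 133 134 129]
 [132 129 129 132 133 131 132 132 130]
 [129 131 129 131 134 134 131 132 131]
 [132 133 131 134 134 132 130 132 133]
 [131 131 133 131 136 135 133 132 134]
 [133 132 129 136 144 139 134 135 136]
 [135 132 133 140 145 117 130 133 134]
 [133 133 133 137 123 103 134 134 131]
 [131 130 131 126 101 107 129 132 132]
 [130 130 130 130  98 112 133 133 133]
 [133 130 130 121  93 112 134 135 134]
 [132 134 128 124  98 118 131 136 132]]
```

Both tab tops appear at the predicted heights and positions in both views. The sleeves are upright, one fully home on the flange and one on the tray floor, and the gripper is clear.

```bash
python3 -c "
from plant import close_job; print(close_job())"
```

```text
the job is handed in; nothing more can be done
None
```

The sleeve from the near (-y) hook fits: it stands fully home on the gauge flange. The one from the middle hook jammed on the cone and now stands upright on the reject tray floor. Both are released and the job is handed in at about 29 s with no verdict returned. I viewed 11 pictures, one over the limit of 10.

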